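Lift the formed U-bracket out of the die and put it in its own stock tray

ROBOT

A 6-joint arm with a two-finger parallel gripper is mounted at the origin on a cart in front of the work surface, level with it; the furniture and walls round the work are solid. World frame = base frame: x ahead of the robot, y to its left, z up, the work surface at z = 0. Lengths are in m, angles in degrees, forces in N, time in s.
With the tool pointing down it reaches from about 0.375 to 0.9 m from the base axis. Payload 3.1 kg.
Tool frame: the origin (TCP) lies between the finger pads; the fingertips stand 11 mm ahead of it and the grasp point (between the pads) lies 8 mm behind it; z points along the fingers, y is the line along which they close (so a half turn about z gives the same grasp; the last joint's range is limited). The gripper opens to 87 mm and grips with 3 to 60 N. Pads are 19 mm wide; open, the fingers measure 117 mm over their backs; the gripper's body (75 mm by 190 mm) begins 51 mm behind the grasp point.
Start: joints at [54.632, 30.224, 82.088, -0, 67.689, -10.227], TCP at [0.265, 0.566, 0.234] pointing down, gripper open.
Joint ranges: [-176.69, 176.69], [-43.24, 126.21], [12.49, 139.97], [-82, 262], [0, 151.66], [-163.58, 163.58]. Speed limits (degrees/s): [159.86, 159.86, 180, 180, 180, 180].

INTERFACE

Orientations are given as a 3x3 rotation matrix whose columns are the frame's x, y, z axes.
In Python, from rig import bot gives the robot as it stands.
- The arm moves only by the tool apply_moves, never from a script. Its argument "steps" is a list that holds one entry, the list of rows, each a list of 7 numbers: the shift along the tool's x, y, z in cm, then the turn, a rotation vector about the tool's x, y, z in degrees, then the gripper command: -1 is shut, 1 is fully open, values between are in proportion. In form: [[[dx, dy, dz, rx, ry, rz, jaw], ...]]. A call has 1 to 20 rows; each row is the pose to reach, as a shift and turn from the pose commanded when the call began, along the tool's axes at that moment; what a row does not reach only later rows make up. A row lasts 1/8 s, in which the tool goes at most 62.5 mm and 10.7 degrees, less where a joint would pass 70% of its speed; a pose out of reach is approached as far as the arm can. A call with a gripper value outside its range is refused whole. The fingers move at their own pace and stop on an object; the grip force is fixed at half the most. Time passes only in rows, so rows that repeat a pose let the fingers close. It gives the time, the measured TCP pose, the force, the opening and the grip force at its end, in the units of the state.
- bot.read_state(): the state, without advancing time (a new reading comes with each control period).
- bot.capture(name): name is "scene" or "top"; returns the picture (420x560x3 uint8, blue, green, red); there is no depth.
- bot.camera_model(name): a dict with "intrinsics" (3x3 intrinsics, pixels), "k1" (the pictures are not rectified: a ray, as slopes to the right and down, at radius r is drawn at 1 + k1 r^2 times it, then the intrinsics apply), "R" (3x3) and "t" (3): a world point X has camera coordinates R X + t. Camera axes: x right, y down, z forward; pixel columns grow to the right and rows downward; lengths in m; the calibration is good to about 2 mm. A picture is of the moment at which its call begins. camera_model takes no time and is no camera call.
- bot.hand_in(): hands the job in; it is judged then, once.
The state is a dict: "time_s": time; "joint_positions": joint angles; "qvel": joint speeds; "tau": joint torques, N m; "position": TCP position; "tcp_rot": TCP orientation; "force": force on the tool from outside, world axes, zero at the start; "moment": the same for the moment, N m; "opening": opening from 0.0 (shut) to 1.0 (fully open); "grasp_force": force on a finger pad.
Only numpy, scipy, OpenCV 4.12 (cv2) and the standard library are available. Lean on these libraries where they do the work, as an engineer would, in place of code of your own. Each camera call takes 0.05 s, during which the arm holds its last target. There are 200 camera calls.

TASK

The U-shaped metal bracket has just been formed and still sits in the open die. Lift it out and put it away in its own stock tray, the one whose sloping front plate shows the outline of a U: set it down gently, do not drop it, so that it stands flat on the tray's floor with its two legs up, wholly inside the tray. Let go of it, and leave the Z-bracket and the lampholder where they are.

Things in the scene. Friction and masses are not known exactly. Their poses are not given: they have to be found in the camera images.
- u_bracket_center (a point): U-bracket, aluminium, 4 mm sheet, 0.08-0.17 kg: flat base 60 mm long (its x), 44 mm wide (its y), two upright legs along its long sides, outer faces 44 mm apart, 55 mm tall over all, open at the x ends. z is up. This point is its centre, 27.5 mm above its underside. At the start it stands in the die, legs up, 35 mm of them above the die, axes as the die's. Grip across the legs' outer faces.
- die: Open lower half of a forming die, steel, fixed. Base plate 90 (its x) by 140 mm (y), 10 mm thick; on it a block 86 by 98 mm, its top 34 mm above the desk (corner screw heads to 37 mm), with a cavity 66 (x) by 48 mm (y), open at the top, its floor 14 mm above the desk. Origin on the desk under the cavity's centre; z up.
- tray_u_in (a point): U tray, fixed: one of three equal open grey trays side by side behind the die, in any order. Inside 100 (its x, away from the robot) by 90 mm (its y), walls 3 mm thick, top edge 20 mm and floor 3 mm above the desk. A sloping white plate 78 mm wide on its front (-x), up to 26 mm high, shows a black U as the robot sees it. Empty. This point: centre of its inner floor.
- tray_l_in (a point): The tray for L-brackets: the same tray, but its plate shows an L (one upright, and a foot to the right). It is empty. This point is the centre of its inner floor.
- tray_z_in (a point): The tray for Z-brackets: the same tray, but its plate shows a Z-profile (foot to the left, upright, arm to the right at the top). It holds one Z-bracket. This point is the centre of its inner floor.
- z_bracket_center (a point): The Z-bracket lying in the Z tray, aluminium, 60 by 48 by 30 mm tall, loose: leave it there. This point is at its centre, about half-way up.
- lampholder_center (a point): A black plastic lampholder, 41 mm across and 40 mm tall, standing loose on the desk about 0.11 m from the die's centre on the die's -y side: leave it there. This point is at its centre, half-way up.
There are look-alikes about, which are no part of the job. What is shaped like the part that bears u_bracket_center but turquoise is not meant.

How it is judged (in metres and radians):
On the way:
1. the U-bracket has been lifted clear of the die (z of u_bracket_center in the frame of die above 0.068 m), for 0.1 s.
At the end, for the whole second after the job is handed in: The U-bracket stands released and at rest in the U tray: centre within 35 mm (tray x) and 30 mm (tray y) of the tray's centre, underside within 3.5 mm of its floor, legs up within 0.1 rad of vertical. Z-bracket and lampholder are within 30 mm of where they stood (x of u_bracket_center in the frame of tray_u_in between -0.035 and 0.035 m and y of u_bracket_center in the frame of tray_u_in between -0.03 and 0.03 m and z of u_bracket_center in the frame of tray_u_in between 0.024 and 0.031 m and angle between u_bracket_center's own z axis and vertical below 0.1 rad and distance of each of z_bracket_center, lampholder_center from where it was at the start of the episode below 0.03 m and linear speed of u_bracket below 0.02 m/s and angular speed of u_bracket below 0.2 rad/s); the robot touches nothing.
It fails at once if the U-bracket is dropped or thrown (faster than 0.7 m/s, a fall of about 25 mm, while the fingers do not hold it) (linear speed of u_bracket above 0.7 m/s and contact force between u_bracket and the fingers below 0.3 N).
It fails at once if the Z-bracket or the lampholder is moved by more than 30 mm (distance of any of z_bracket_center, lampholder_center from where it was at the start of the episode above 0.03 m).
It also fails if it takes over 38 s, if anything falls off the work surface, if the arm or the gripper's body presses on something with over 40 N, if the wrist force passes 120 N, or if a joint passes its speed limit or range.

## Working session

There is one attempt and no reset: what is moved stays moved. The work goes in short steps, Python scripts to look and compute and a tool call to move; the robot and the scene stay as the last step left them, time stands still between calls to the robot, and variables do not carry over. Pictures are saved under pics/ and viewed, at most 10 in all, crops included, and the job is handed in when it is done.

Besides the shell and the picture viewer there is one more tool, called after "Call:" by a JSON object that holds its "method" and its "body". apply_moves: Moves the arm, as the interface text tells. Its arguments: {"type":"object","properties":{"steps":{"type":"array","items":{"type":"array","items":{"type":"array","items":{"type":"number"}}}}},"required":["steps"]}

```bash
mkdir -p pics
cat > h.py <<'E'
import numpy as np, cv2
from rig import bot
def ray(n,u,v):
    c=bot.camera_model(n);K=np.array(c["intrinsics"]);R=np.array(c["R"]);t=np.array(c["t"])
    p=cv2.undistortPoints(np.array([[[u,v]]],float),K,np.array([c["k1"],0,0,0.]),)[0,0]
    # forward model: drawn = slope*(1+k1 r^2), same as OpenCV k1
    return -R.T@t, R.T@np.array([p[0],p[1],1])
def onz(n,u,v,z):
    o,d=ray(n,u,v); return o+d*(z-o[2])/d[2]
def proj(n,X):
    c=bot.camera_model(n)
    return cv2.projectPoints(np.array(X,float).reshape(-1,3),cv2.Rodrigues(np.array(c["R"]))[0],np.array(c["t"],float),np.array(c["intrinsics"]),np.array([c["k1"],0,0,0.]))[0][:,0]
E
python3 - <<'E'
from h import *
for n in("scene","top"):
    cv2.imwrite(f"pics/{n}0.png",bot.capture(n)); o,_=ray(n,0,0); print(n,o.round(3))
s=bot.read_state();print(s["time_s"],np.round(s["tcp_rot"],3).tolist(),s["position"])
E
```

```text
scene [ 0.116 -0.493  0.726]
top [ 0.458 -0.068  0.905]
0.1 [[-0.905, 0.425, -0.001], [0.425, 0.905, -0.002], [0.0, -0.002, -1.0]] [0.26511354 0.56526172 0.23266126]
```

View pics/scene0.png

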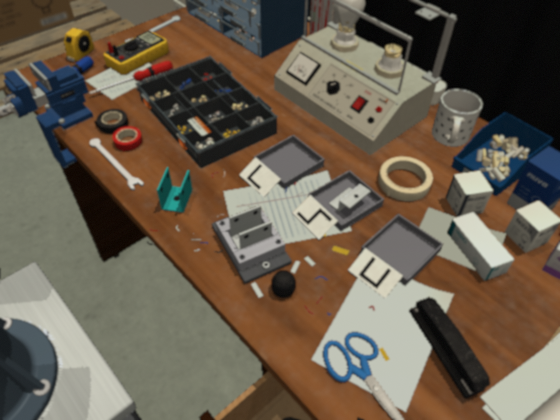

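View pics/top0.png

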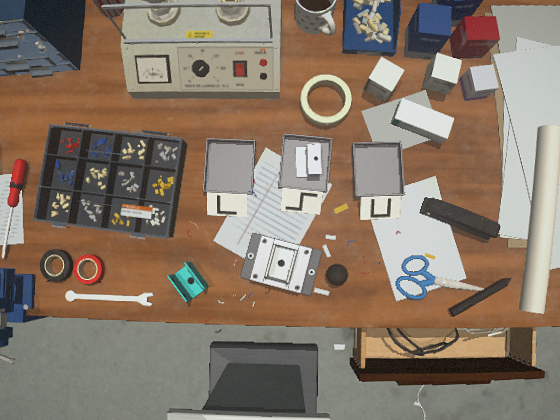

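The scene view shows the die with the bracket at about (250,235) and the black lampholder at (284,283). The turquoise look-alike is at (175,190). In the top view the trays are at (230,165), (305,160; Z-bracket in it) and (378,170), and the die is at (281,263). Next I'll enlarge the plates and the die.

Run:
```python
from h import *
t=cv2.imread("pics/top0.png");s=cv2.imread("pics/scene0.png")
a=cv2.resize(t[125:305,195:415],None,fx=3.6,fy=3.3,interpolation=cv2.INTER_CUBIC)
cv2.imwrite("pics/c1.png",a)
for u,v in[(281,263),(230,168),(378,170)]:print(onz("top",u,v,0.02).round(3))
g=cv2.cvtColor(t,cv2.COLOR_BGR2HSV)
# tray + die masks: grey low-saturation regions
m=((g[...,1]<45)&(g[...,2]>70)&(g[...,2]<175)).astype(np.uint8)
m=cv2.morphologyEx(m,cv2.MORPH_OPEN,np.ones((3,3)))
for (x0,x1,y0,y1) in[(195,265,130,225),(340,410,130,225)]:
    q=np.zeros_like(m);q[y0:y1,x0:x1]=m[y0:y1,x0:x1]
    cs=max(cv2.findContours(q,0,2)[0],key=cv2.contourArea);r=cv2.minAreaRect(cs)
    print(r,[onz("top",*p,0.003).round(3).tolist() for p in cv2.boxPoints(r)])
```

```text
[ 0.447 -0.059  0.02 ]
[0.627 0.044 0.02 ]
[ 0.629 -0.242  0.02 ]
((229.16001892089844, 166.1199951171875), (49.92301940917969, 53.694976806640625), 3.1798300743103027) [[0.583, 0.098, 0.003], [0.691, 0.097, 0.003], [0.686, -0.003, 0.003], [0.579, -0.0, 0.003]]
((377.6977844238281, 168.50242614746094), (55.289066314697266, 50.55000305175781), 87.33700561523438) [[0.687, -0.193, 0.003], [0.695, -0.294, 0.003], [0.584, -0.298, 0.003], [0.577, -0.198, 0.003]]
```

View pics/c1.png

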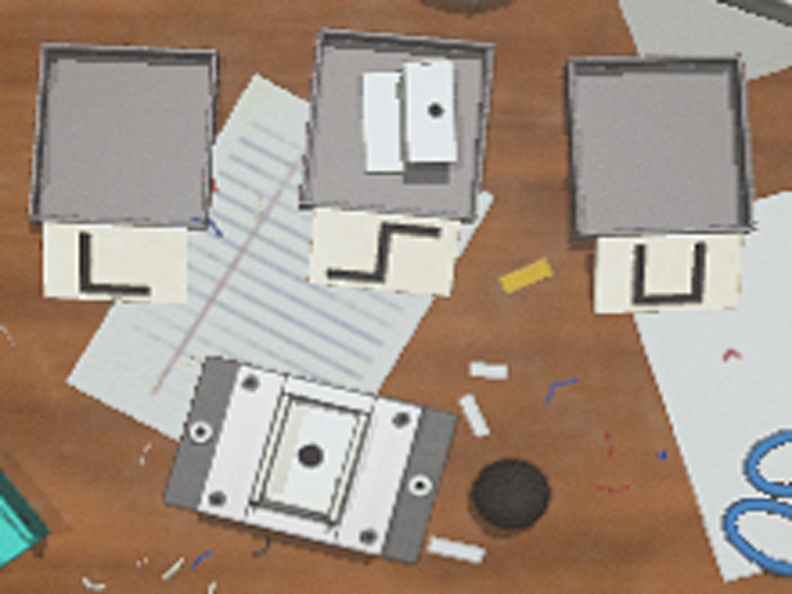

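The right-hand tray, at about (378,170), shows the U; the left one shows an L and the middle one a Z. In the crop the die's block screws are at (250,383), (401,419), (218,498) and (369,537), the base-plate screws at (201,431) and (420,485), and the bracket's hole at (311,456).

Run:
```python
from h import *
f=lambda p,z:onz("top",195+(p[0]+.5)/3.6-.5,125+(p[1]+.5)/3.3-.5,z)
P=[f(p,.037) for p in[(250,383),(401,419),(218,498),(369,537)]]
B=[f(p,.010) for p in[(201,431),(420,485)]]
print("die c",np.mean(P,0).round(4),np.mean(B,0).round(4),"hole",f((311,456),.018).round(4))
for a,b in[(0,2),(1,3),(0,1),(2,3)]:
    d=P[a]-P[b];print(np.linalg.norm(d).round(4),np.degrees(np.arctan2(d[1],d[0])).round(2))
d=B[0]-B[1];print("y axis",np.linalg.norm(d).round(4),np.degrees(np.arctan2(d[1],d[0])).round(2))
d4=[f(p,.020) for p in[(41,45),(217,52),(30,222),(210,229)]]
u=[f(p,.020) for p in[(568,59),(743,56),(576,240),(752,232)]]
print("U rim",np.mean(u,0).round(4),np.round(u,3).tolist())
# legs tops in the scene view
print("lamp",f((510,490),.03).round(3),"Z",f((410,115),.02).round(3))
s=cv2.imread("pics/scene0.png");cv2.imwrite("pics/c2.png",cv2.resize(s[190:300,200:310],None,fx=5.4,fy=5.4,interpolation=cv2.INTER_CUBIC))
```

```text
die c [ 0.4454 -0.0582  0.037 ] [ 0.4456 -0.0583  0.01  ] hole [ 0.4469 -0.0588  0.018 ]
0.0668 -12.95
0.0682 -12.9
0.0807 76.65
0.0808 75.64
y axis 0.1207 76.24
U rim [ 0.6312 -0.2425  0.02  ] [[0.682, -0.193, 0.02], [0.687, -0.288, 0.02], [0.575, -0.197, 0.02], [0.581, -0.292, 0.02]]
lamp [ 0.43  -0.163  0.03 ] Z [ 0.647 -0.108  0.02 ]
```

View pics/c2.png

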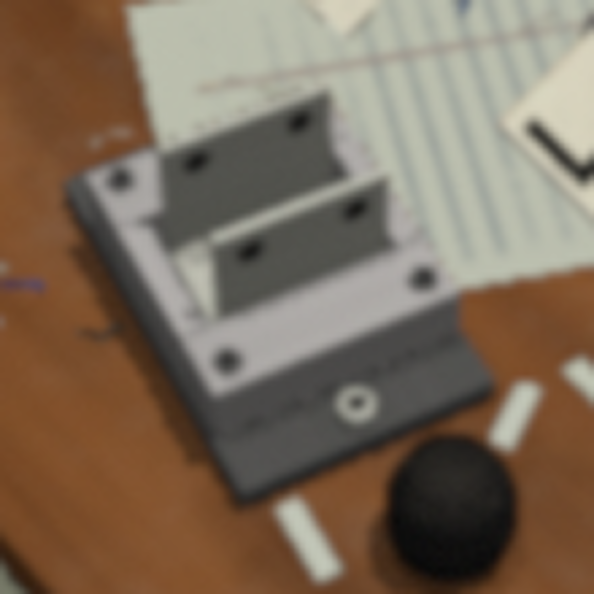

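The bracket is at about (0.446, -0.058) with yaw -13.4°. The U tray is centred at about (0.631, -0.243) with yaw about +2.5°. The crop confirms the legs rise along the die's long sides and the base-plate screw spacing (0.121) is plausible. I'll move to a hover above the bracket.

Call:
{"method": "apply_moves", "body": {"steps": [[[-21.4,-24.4,0,0,0,-6,1],[-42.9,-48.8,0,0,0,-11.7,1],[-42.9,-48.8,0,0,0,-11.7,1],[-42.9,-48.8,0,0,0,-11.7,1],[-42.9,-48.8,0,0,0,-11.7,1],[-42.9,-48.8,0,0,0,-11.7,1],[-42.9,-48.8,0,0,0,-11.7,1],[-42.9,-48.8,0,0,0,-11.7,1],[-42.9,-48.8,0,0,0,-11.7,1],[-42.9,-48.8,0,0,0,-11.7,1],[-42.9,-48.8,0,0,0,-11.7,1],[-42.9,-48.8,0,0,0,-11.7,1],[-42.9,-48.8,0,0,0,-11.7,1],[-42.9,-48.8,8,0,0,-11.7,1],[-42.9,-48.8,8,0,0,-11.7,1],[-42.9,-48.8,8,0,0,-11.7,1],[-42.9,-48.8,8,0,0,-11.7,1]]]}}

```text
time_s: 2.22
position: [0.447, -0.0576, 0.1543]
tcp_rot: [[-0.973, 0.231, 0.001], [0.231, 0.973, -0.0], [-0.001, -0.0, -1.0]]
force: [0.4, 0.4, -0.1]
opening: 1.0
grasp_force: 0.0
```

```bash
cat > to.py <<'E'
import sys
from h import *
x,y,z,a=map(float,sys.argv[1:5])
s=bot.read_state();R=np.array(s["tcp_rot"]);p=np.array(s["position"])
print(s["time_s"],"p",p.round(4),"yaw y",np.degrees(np.arctan2(R[1,1],R[0,1])).round(2),"z axis",R[:,2].round(4),"f",np.round(s["force"],1),s["opening"],s["grasp_force"],"j6",s["joint_positions"][5])
print("d cm",(R.T@(np.array([x,y,z])-p)*100).round(2),"rz",-(a-np.degrees(np.arctan2(R[1,1],R[0,1]))).round(2))
E
python3 to.py .446 -.0585 .050 76.6
python3 -c "
from h import *
s=bot.capture('scene');cv2.imwrite('pics/c3.png',cv2.resize(s[140:310,170:340],None,fx=3.5,fy=3.5,interpolation=cv2.INTER_CUBIC))"
```

```text
2.225 p [ 0.447  -0.0576  0.1543] yaw y 76.64 z axis [ 1.3e-03 -4.0e-04 -1.0e+00] f [ 0.4  0.4 -0.1] 1.0002022697122688 0.0 j6 -98.25014813838882
d cm [ 0.09 -0.11 10.43] rz 0.04
```

View pics/c3.png

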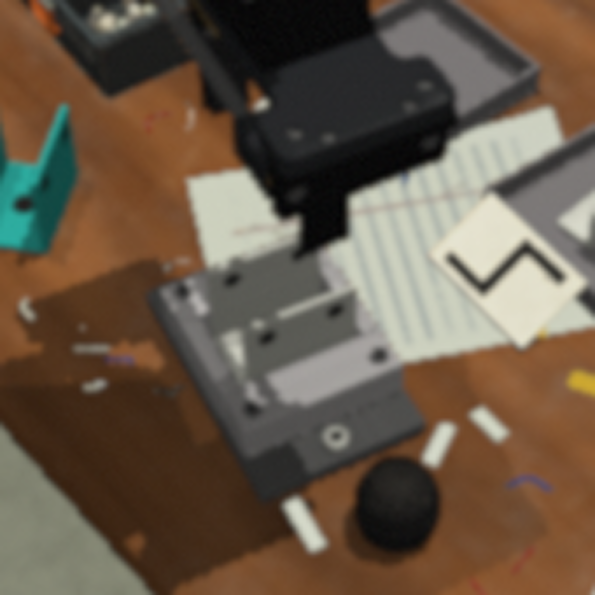

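The open gripper hangs over the bracket: the near finger is at about (325,215) in the crop, in line with the legs, and the lampholder is clear of it. Now I'll descend and grip.

Call:
{"method": "apply_moves", "body": {"steps": [[[0.1,-0.1,4,0,0,0,1],[0.1,-0.1,7,0,0,0,1],[0.1,-0.1,9,0,0,0,1],[0.1,-0.1,10,0,0,0,1],[0.1,-0.1,10.4,0,0,0,1],[0.1,-0.1,10.4,0,0,0,1],[0.1,-0.1,10.4,0,0,0,-1],[0.1,-0.1,10.4,0,0,0,-1],[0.1,-0.1,10.4,0,0,0,-1],[0.1,-0.1,10.4,0,0,0,-1],[0.1,-0.1,10.4,0,0,0,-1],[0.1,-0.1,10.4,0,0,0,-1],[0.1,-0.1,10.4,0,0,0,-1],[0.1,-0.1,10.4,0,0,0,-1]]]}}

```text
time_s: 4.03
position: [0.4453, -0.0589, 0.0496]
tcp_rot: [[-0.973, 0.233, -0.0], [0.233, 0.973, 0.0], [0.0, 0.0, -1.0]]
force: [0.7, 0.9, 0.6]
opening: 0.501
grasp_force: 30.0
```

Call:
{"method": "apply_moves", "body": {"steps": [[[0,0,-0.5,0,0,0,-1],[0,0,-1.5,0,0,0,-1],[0,0,-3,0,0,0,-1],[0,0,-5,0,0,0,-1],[0,0,-8,0,0,0,-1],[0,0,-11,0,0,0,-1],[0,0,-12,0,0,0,-1],[0,0,-12,0,0,0,-1]]]}}

```text
time_s: 5.03
position: [0.4454, -0.059, 0.1701]
tcp_rot: [[-0.973, 0.232, 0.001], [0.232, 0.973, -0.001], [-0.001, -0.0, -1.0]]
force: [-0.1, 0.5, -1.6]
opening: 0.502
grasp_force: 30.0
```

```bash
python3 to.py .631 -.2425 .10 92.5
```

```text
5.025 p [ 0.4454 -0.059   0.1701] yaw y 76.56 z axis [ 1.4e-03 -6.0e-04 -1.0e+00] f [-0.1  0.5 -1.6] 0.5020411936403804 29.996736184693873 j6 -98.41176674796506
d cm [-22.3  -13.53   7.04] rz -15.94
```

Call:
{"method": "apply_moves", "body": {"steps": [[[-3,-1.8,0,0,0,-2,-1],[-7,-4.3,0,0,0,-5,-1],[-11,-6.8,0,0,0,-8,-1],[-15,-9.2,0,0,0,-11,-1],[-19,-11.6,0,0,0,-14,-1],[-21.5,-13,0,0,0,-15.5,-1],[-22.3,-13.5,0,0,0,-16,-1],[-22.3,-13.5,2,0,0,-16,-1],[-22.3,-13.5,5,0,0,-16,-1],[-22.3,-13.5,7,0,0,-16,-1],[-22.3,-13.5,7,0,0,-16,-1],[-22.3,-13.5,7,0,0,-16,-1]]]}}

```text
time_s: 6.52
position: [0.6312, -0.2422, 0.1002]
tcp_rot: [[-0.999, -0.045, 0.001], [-0.045, 0.999, -0.001], [-0.001, -0.001, -1.0]]
force: [-0.9, -0.6, -1.4]
opening: 0.504
grasp_force: 30.0
```

```bash
python3 to.py .631 -.2425 .042 92.5
python3 -c "
from h import *
for n in('scene','top'):
  s=bot.capture(n);u,v=proj(n,[.631,-.2425,.05])[0].astype(int)
  a=cv2.resize(s[v-60:v+60,u-60:u+60],(480,480),interpolation=cv2.INTER_CUBIC); cv2.imwrite('pics/p_%s.png'%n,a)
cv2.imwrite('pics/c4.png',cv2.resize(np.hstack([cv2.imread('pics/p_scene.png'),cv2.imread('pics/p_top.png')]),(800,400)))"
```

```text
6.525 p [ 0.6312 -0.2422  0.1002] yaw y 92.57 z axis [ 9.e-04 -6.e-04 -1.e+00] f [-0.9 -0.6 -1.4] 0.5041033013617049 29.99671950470656 j6 -123.00747707653329
d cm [ 0.03 -0.03  5.82] rz 0.07
```

View pics/c4.png

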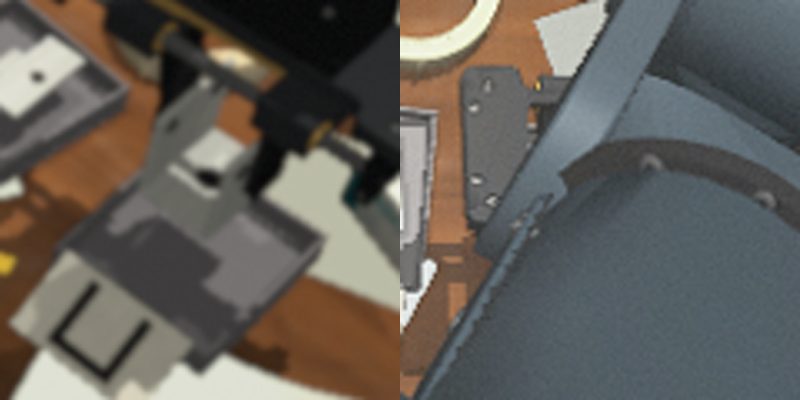

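The left half (scene view) shows the bracket held level with its legs up over the U tray; the arm hides it in the top view. I'll lower it gently.

Call:
{"method": "apply_moves", "body": {"steps": [[[0,0,2,0,0,0,-1],[0,0,4,0,0,0,-1],[0,0,5,0,0,0,-1],[0,0,5.5,0,0,0,-1],[0,0,5.8,0,0,0,-1],[0,0,5.9,0,0,0,-1],[0,0,6,0,0,0,-1],[0,0,6.1,0,0,0,-1],[0,0,6.1,0,0,0,-1]]]}}

```text
time_s: 7.75
position: [0.6309, -0.2422, 0.0387]
tcp_rot: [[-0.999, -0.045, 0.0], [-0.045, 0.999, -0.0], [-0.0, -0.0, -1.0]]
force: [0.4, -0.3, -1.2]
opening: 0.502
grasp_force: 30.0
```

Call:
{"method": "apply_moves", "body": {"steps": [[[0,0,0.05,0,0,0,-1],[0,0,0.1,0,0,0,-1],[0,0,0.1,0,0,0,-1]]]}}

```text
time_s: 8.12
position: [0.6309, -0.2422, 0.0386]
tcp_rot: [[-0.999, -0.045, 0.0], [-0.045, 0.999, -0.0], [-0.0, -0.0, -1.0]]
force: [-1.8, 1.7, 5.8]
opening: 0.501
grasp_force: 30.0
```

Contact with the floor is felt (+6 N). I'll open, but only part way so the fingers stay clear of their surroundings, then withdraw straight up.

Call:
{"method": "apply_moves", "body": {"steps": [[[0,0,0.1,0,0,0,0.2],[0,0,0.1,0,0,0,0.4],[0,0,0.1,0,0,0,0.6],[0,0,0.1,0,0,0,0.6],[0,0,0.1,0,0,0,0.6],[0,0,0.1,0,0,0,0.6],[0,0,-1,0,0,0,0.6],[0,0,-3,0,0,0,0.6],[0,0,-6,0,0,0,0.6],[0,0,-10,0,0,0,0.6],[0,0,-15,0,0,0,0.6],[0,0,-18,0,0,0,0.6],[10,0,-18,0,0,0,0.6],[18,0,-18,0,0,0,0.6],[18,0,-18,0,0,0,0.6],[18,0,-18,0,0,0,0.6],[18,0,-18,0,0,0,0.6]]]}}

```text
time_s: 10.25
position: [0.4522, -0.2511, 0.2192]
tcp_rot: [[-0.999, -0.044, 0.003], [-0.044, 0.999, -0.003], [-0.003, -0.003, -1.0]]
force: [0.7, -0.3, -0.1]
opening: 0.805
grasp_force: 0.0
```

```bash
python3 -c "
from h import *
ims=[]
for n in('scene','top'):
  s=bot.capture(n);u,v=proj(n,[.631,-.2425,.03])[0].astype(int)
  ims.append(cv2.resize(s[v-60:v+60,u-60:u+60],(400,400),interpolation=cv2.INTER_CUBIC)); print(u,v)
cv2.imwrite('pics/c5.png',np.hstack(ims)); print(bot.read_state()['time_s'])"
```

```text
403 241
379 168
10.35
```

View pics/c5.png

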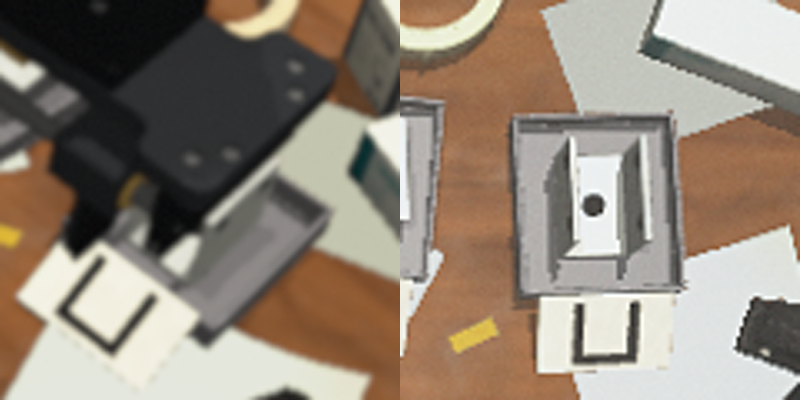

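The top view shows the bracket standing upright and centred in the U tray, with its hole at crop (593,205), and the gripper well clear. I'll hand it in.

```bash
python3 -c "
from rig import bot
print(bot.hand_in())"
```

```text
the job is handed in; nothing more can be done
None
```

The U-bracket stands released, legs up and centred in its U tray; the Z-bracket and lampholder were not touched, and I handed the job in at about 10 s (the hand-in returned no verdict).

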